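# Latch the dry-goods box

## Task

Fasten the lid of the storage box whose latch lever is red: swing the latch's wire loop over so that its end bar drops behind the keeper on the lid, then push the red lever back and down until it snaps flat, and let go. Leave the latch of the box with the blue lever as it is.

Things in the scene. Friction and masses are not known exactly. Their poses are not given: they have to be found in the camera images.
- red_pivot (a point): Middle of the red lever's hinge pin, 22 mm above the top of its white box (fixed, 240 x 180 mm, 100 mm high) and 40 mm to -x of the box's centre. Axes are the box's: x level towards the keeper on the grey rear lid (away from the robot, give or take yaw), y along the pin, z up. Lever: 6 mm plate, ending in a red paddle 10 mm thick, 34 mm wide, 55 to 85 mm from the pivot.
- red_keeper (a point): Where the end bar's centre lies once home, behind the keeper: 75 mm to +x of the pivot and 15 mm below it, 4 mm above the keeper's plate; axes as red_pivot. The keeper is a steel tongue 26 mm wide that leans to +x; its tip is 14 mm above this point, so the bar must pass over it and drop down on its +x side.
- red_lever (a joint): Red lever's angle, rad: 0 upright, positive leaning back to -x, 1.571 flat on its stop (closed), negative leaning to the keeper. Starts open at -0.25 to 0.12, held by friction. With the loop hooked it is slack to about 0.65, then stiffens (4 to 8 N on the paddle does it; more is harmless); past about 1.5 it snaps home by itself and stays.
- red_bar (a point): Middle of the end bar (8 mm thick, 52 mm long along y) of the red latch's loop. Its side wires, 22 mm either side, hinge on the lever 30 mm from the pivot; the bar is 100 mm from that hinge (springs 6 mm longer under load). Starts up, leaning up to 0.45 rad back to -x, held by friction; pushed to +x, some 40 degrees past upright, it falls behind the keeper if the lever is near upright.
- blue_bar (a point): Middle of the end bar of the other, like latch, with a blue lever, on a like box beside; to be left as it is. A mug, a green bottle and a wooden spoon also stand about, loose.

How it is judged (in metres and radians):
On the way:
1. the red latch's end bar lies behind the keeper's tongue while the lever is still open (x of red_bar in the frame of red_pivot above 0.07 m and z of red_bar in the frame of red_pivot below -0.006 m and value of joint red_lever below 1.3 rad), for 0.2 s.
At the end, for the whole second after the job is handed in: The red lever lies flat (within 0.12 rad of its stop at 1.571) and still, with its loop's end bar home behind the keeper's tongue (within 10 mm) (value of joint red_lever above 1.45 rad and velocity of joint red_lever between -0.1 and 0.1 rad/s and distance between red_bar and red_keeper below 0.01 m); the robot touches nothing.
It fails at once if the latch with the blue lever was disturbed (its end bar moved by more than 25 mm) (distance of blue_bar from where it was at the start of the episode above 0.025 m).
It also fails if it takes over 43 s, if anything falls off the work surface, if the arm or the gripper's body presses on something with over 40 N, if the wrist force passes 120 N, or if a joint passes its speed limit or range.

## Robot

A 6-joint arm with a two-finger parallel gripper is mounted at the origin on the work surface. World frame = base frame: x ahead of the robot, y to its left, z up, the work surface at z = 0. Lengths are in mm, angles in degrees, forces in N, time in s.
With the tool pointing down it reaches from about 350 to 850 mm from the base axis. Payload 8.1 kg.
Tool frame: the origin (TCP) lies on the centre line of the jaws, within the pads' length; the fingertips stand 19 mm ahead of it and the grasp point (between the pads) is the TCP; z points along the fingers, y is the line along which they close (so a half turn about z gives the same grasp; the last joint's range is limited). The gripper opens to 85 mm and grips with 20 to 120 N. Pads are 22 mm wide; open, the fingers measure 114 mm over their backs; the gripper's body (76 mm by 85 mm) begins 54 mm behind the grasp point. The pads swing forward as they close: fully open they stand 13 mm farther back than shut.
Start: joints at [58.82, 7.471, 85.268, -0, 87.261, -4.893], TCP at [265.704, 537.966, 250.292] pointing down, gripper open.
Joint ranges: [-169.43, 169.43], [-51.17, 129.36], [1.28, 143.12], [-76.62, 256.62], [0, 156.53], [-152.29, 152.29]. Speed limits (degrees/s): [136.94, 136.94, 159.86, 180, 180, 180].

## Interface

Orientations are given as [roll, pitch, yaw] about the fixed x, y, z axes, in that order (R = Rz(yaw) Ry(pitch) Rx(roll)).
In Python, from bench import r gives the robot as it stands. The module is installed in compiled form; this text tells all that it offers.
- The arm moves only by the tool servo_tool, never from a script. Its arguments are lists of equal length, an entry for each row: "fingers": the finger opening in m, from 0 to 0.0854; "linear": the shift along the tool's x, y, z in m, a list of three; "rotation": the turn, a rotation vector about the tool's x, y, z in degrees, a list of three. A call has 1 to 10 rows; each row is the pose to reach, as a shift and turn from the pose commanded when the call began, along the tool's axes at that moment; what a row does not reach only later rows make up. A row lasts 1/10 s, in which the tool goes at most 50 mm and 8.59 degrees, less where a joint would pass 70% of its speed; a pose out of reach is approached as far as the arm can. A call with a gripper value outside its range is refused whole. The fingers move at their own pace and stop on an object; "force" is the grip in N (left out, the last holds). Time passes only in rows, so rows that repeat a pose let the fingers close. It gives the time, the measured TCP pose, the force, the opening and the grip force at its end, in the units of the state.
- r.sense(): the state, without advancing time (a new reading comes with each control period).
- r.snapshot(name): name is "side" or "top" or "wrist"; returns a dict with "frame" (384x512x3 uint8, red, green, blue), "fx", "fy", "cx", "cy" (pixels), "camera_from_world" (4x4, takes a point from world to camera coordinates). Camera axes: x right, y up, looking along -z (the intrinsics and any distortion apply to the point x, -y, -z); pixel columns grow to the right and rows downward; lengths in mm; the calibration is good to about 2 mm. A picture is of the moment at which its call begins. There is no depth.
- r.hand_in(): hands the job in; it is judged then, once.
The state is a dict: "time": time; "joint_pos": joint angles; "qd": joint speeds; "joint_efforts": joint torques, N m; "tool_pos": TCP position; "tcp_rot": TCP orientation; "ft_force": force on the tool from outside, world axes, zero at the start; "wrist_torque": the same for the moment, N m; "finger_gap": finger opening in mm; "grip_force": force on a finger pad.
Only numpy, scipy, OpenCV 4.12 (cv2) and the standard library are available. Lean on these libraries where they do the work, as an engineer would, in place of code of your own. Each camera call takes 0.05 s, during which the arm holds its last target. There are 200 camera calls.

## Working session

There is one attempt and no reset: what is moved stays moved. The work goes in short steps, Python scripts to look and compute and a tool call to move; the robot and the scene stay as the last step left them, time stands still between calls to the robot, and variables do not carry over. Pictures are saved under pics/ and viewed, at most 10 in all, crops included, and the job is handed in when it is done.

Besides the shell and the picture viewer there is one more tool, called after "Call:" in YAML: its name, and indented under it one key for each argument. servo_tool: Moves the arm, as the interface text tells. Its arguments: {"type":"object","properties":{"fingers":{"type":"array","items":{"type":"number"}},"linear":{"type":"array","items":{"type":"array","items":{"type":"number"}}},"rotation":{"type":"array","items":{"type":"array","items":{"type":"number"}}},"force":{"type":"number"}},"required":["fingers","linear","rotation"]}

```bash
mkdir -p pics; cat > h.py <<'E'
import numpy as np, cv2
from bench import r
def snap(n,f=None):
    s=r.snapshot(n)
    if f: cv2.imwrite(f,cv2.cvtColor(s["frame"],cv2.COLOR_RGB2BGR))
    return s
def proj(s,p):
    c=s["camera_from_world"]@np.append(p,1.); x,y,z=c[0],-c[1],-c[2]
    return np.array([s["fx"]*x/z+s["cx"],s["fy"]*y/z+s["cy"]])
def ray(s,u,v):
    T=np.array(s["camera_from_world"]);R=T[:3,:3];o=-R.T@T[:3,3]
    d=R.T@np.array([(u-s["cx"])/s["fx"],-(v-s["cy"])/s["fy"],-1.]);return o,d/np.linalg.norm(d)
def atz(s,u,v,z):
    o,d=ray(s,u,v);return o+d*(z-o[2])/d[2]
E
python3 - <<'E'
from h import *
for n in("side","top"):
    s=snap(n,f"pics/{n}0.png");o,d=ray(s,256,192);print(n,[k for k in s],o.round(),d.round(2),s["fx"])
print(r.sense())
E
```

```text
side ['frame', 'fx', 'fy', 'cx', 'cy', 'camera_from_world'] [ 513. -799.  947.] [ 0.06  0.73 -0.68] 476.55765099877925
top ['frame', 'fx', 'fy', 'cx', 'cy', 'camera_from_world'] [ 492.   -9. 1103.] [ 0.1   0.01 -0.99] 463.3643137378177
{'time': 0.1, 'joint_pos': array([ 5.88206928e+01,  7.51154952e+00,  8.53243017e+01, -2.73336665e-03,
        8.72617663e+01, -4.89316034e+00]), 'qd': array([ 0.0773749 , -0.00767196, -0.23250621,  0.02625255,  0.04744268,
        0.00168907]), 'joint_efforts': array([ 9.39305319e-04, -5.70958292e+01, -5.01938546e+01, -2.53840508e-04,
        8.35429440e-03,  5.93420464e-05]), 'tool_pos': array([265.46174973, 537.55062814, 249.32920037]), 'tcp_rot': array([-1.79902505e+02, -5.60650346e-03,  1.53713981e+02]), 'ft_force': array([-0.62745908,  0.5181387 ,  0.00156505]), 'wrist_torque': array([-0.02726512, -0.041193  ,  0.00678873]), 'grip_force': 0.0, 'finger_gap': 85.30153315411981}
```

View pics/side0.png

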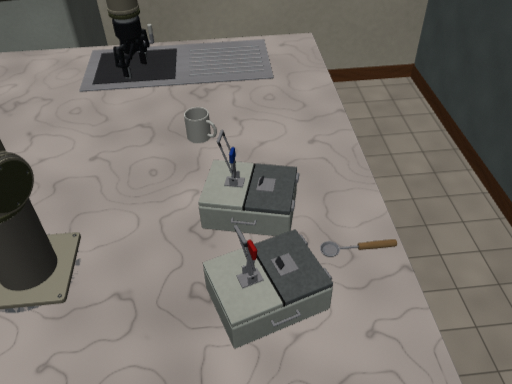

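View pics/top0.png

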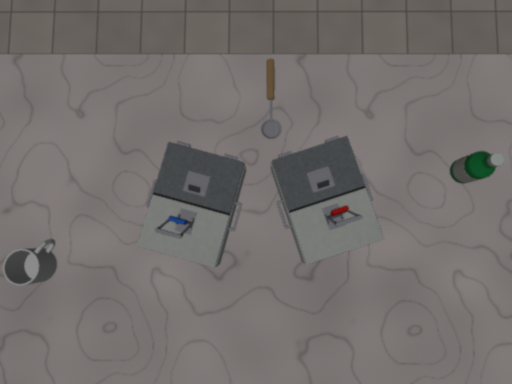

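The side view shows the red latch at about (250,250) with its loop leaning back to (238,226). In the top view the red box spans (273,165) to (382,240), with the red paddle at (340,211). I'll zoom in next.

```bash
python3 - <<'E'
import cv2
a=cv2.imread("pics/top0.png")[130:270,265:390];b=cv2.imread("pics/side0.png")[215:345,195:340]
a=cv2.resize(a,(500,560),interpolation=cv2.INTER_CUBIC);cv2.imwrite("pics/topc.png",a)
b=cv2.resize(b,(725,650),interpolation=cv2.INTER_CUBIC)[:600];cv2.imwrite("pics/sidec.png",b)
E
```

```text
(no output)
```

View pics/topc.png

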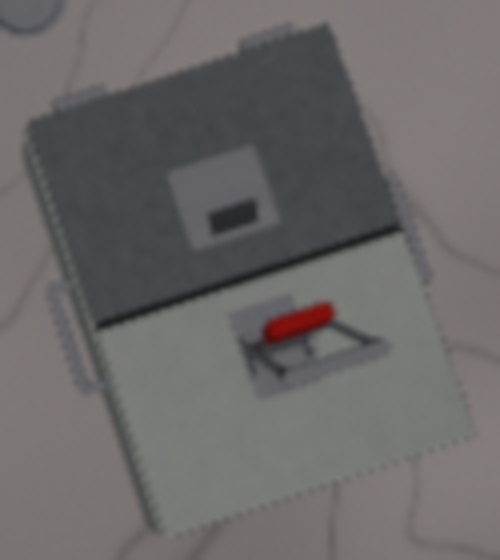

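View pics/sidec.png

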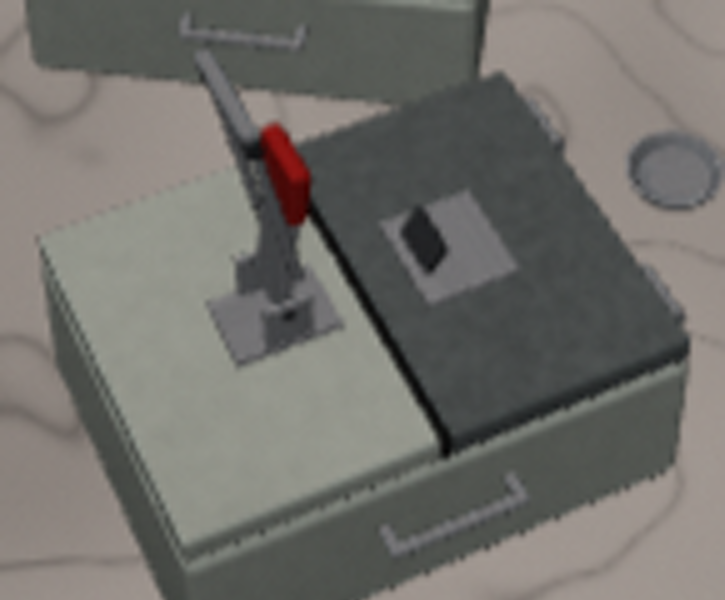

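Box corners in the top crop are (28,122), (328,25), (473,435) and (160,533). The bar runs from about (258,390) to (385,347), with the paddle at (299,322). In the side crop the bar's middle is near (225,97), the paddle's middle is (286,175) and the pivot is (283,310).

```bash
python3 - <<'E'
from h import *
from scipy.optimize import least_squares
t=snap("top");s=snap("side")
tc=lambda u,v:(265+u/4-.375,130+v/4-.375)
sc=lambda u,v:(195+u/5-.4,215+v/5-.4)
C=[atz(t,*tc(*p),100) for p in[(28,122),(328,25),(473,435),(160,533)]]
S=[atz(s,*sc(*p),100) for p in[(38,238),(500,75),(688,345),(187,553)]]
for Q in(C,S):
    print(np.round(Q,1).tolist()); print([round(np.linalg.norm(Q[i]-Q[i-1])) for i in range(4)],np.mean(Q,0).round(1))
x=(C[0]+C[1]-C[2]-C[3]);yaw=np.arctan2(x[1],x[0]);print("yaw",np.degrees(yaw), np.degrees(np.arctan2(*(S[1]+S[2]-S[0]-S[3])[1::-1])))
c=np.mean(C,0)
def frame(c,yaw):
    X=np.array([np.cos(yaw),np.sin(yaw),0]);Y=np.array([-X[1],X[0],0]);return X,Y,np.array([*c[:2],122])-40*X
X,Y,P=frame(c,yaw);print("pivot",P)
def lever(q,l,P):
    pad=P+70*(-np.sin(q)*X+np.cos(q)*np.array([0,0,1]))
    h=P+30*(-np.sin(q)*X+np.cos(q)*np.array([0,0,1]))
    return pad,h,h+100*(-np.sin(l)*X+np.cos(l)*np.array([0,0,1]))
ot=[tc(299,322),tc(322,369)];os_=[sc(286,175),sc(225,97),sc(283,310)]
def f(p):
    Pp=P+p[2]*X+p[3]*Y;pad,h,b=lever(p[0],p[1],Pp)
    return np.concatenate([proj(t,pad)-ot[0],proj(t,b)-ot[1],proj(s,pad)-os_[0],proj(s,b)-os_[1],p[2:]/4])
r_=least_squares(f,[0,.3,0,0]);print(r_.x,r_.fun.round(1),[v.round(1).tolist() for v in lever(*r_.x[:2],P+r_.x[2]*X+r_.x[3]*Y)])
print(proj(s,P),os_[2])
E
```

```text
[[664.1, -31.2, 100.0], [718.6, -195.9, 100.0], [495.0, -269.8, 100.0], [442.0, -102.0, 100.0]]
[233, 174, 236, 176] [ 579.9 -149.7  100. ]
[[440.4, -108.2, 100.0], [662.8, -35.0, 100.0], [718.1, -200.0, 100.0], [497.3, -276.1, 100.0]]
[177, 234, 174, 234] [ 579.7 -154.8  100. ]
yaw 17.99491021389884 18.615323615991475
pivot [ 541.88107051 -162.08599823  122.        ]
[-0.11024261  0.20075462  0.22641212  0.04628617] [-1.4 -0.   2.4 -1.1 -0.6 -0.9 -0.7 -0.6  0.1  0. ] [[549.4, -159.6, 191.6], [545.2, -161.0, 151.8], [526.3, -167.1, 249.8]]
[248.75356094 270.94395683] (251.2, 276.6)
```

Call:
servo_tool:
  fingers: [0, 0, 0, 0, 0, 0, 0, 0, 0, 0]
  linear:
    - [0, 0, -0.03]
    - [0, 0, -0.07]
    - [-0.01, -0.01, -0.1]
    - [-0.03, -0.03, -0.11]
    - [-0.05, -0.055, -0.11]
    - [-0.08, -0.085, -0.11]
    - [-0.11, -0.12, -0.11]
    - [-0.14, -0.15, -0.11]
    - [-0.17, -0.185, -0.11]
    - [-0.2, -0.215, -0.11]
  rotation:
    - [0, 0, 3]
    - [0, 0, 8]
    - [0, 0, 13]
    - [0, 0, 18]
    - [0, 0, 23]
    - [0, 0, 28]
    - [0, 0, 33]
    - [0, 0, 38]
    - [0, 0, 42]
    - [0, 0, 45.4]
  force: 40

```text
time: 1.2
tool_pos: [349.7, 254.8, 360.2]
tcp_rot: [180.0, 0.0, 108.2]
ft_force: [1.4, -0.2, -0.5]
finger_gap: -0.1
grip_force: 0.0
```

Call:
servo_tool:
  fingers: [0, 0, 0, 0, 0, 0, 0, 0, 0, 0]
  linear:
    - [-0.045, -0.002, 0]
    - [-0.09, -0.004, 0]
    - [-0.135, -0.006, 0]
    - [-0.18, -0.008, 0]
    - [-0.225, -0.01, 0]
    - [-0.27, -0.012, 0]
    - [-0.315, -0.014, 0]
    - [-0.36, -0.016, 0]
    - [-0.4, -0.018, 0]
    - [-0.43, -0.019, 0]
  rotation:
    - [0, 0, 0]
    - [0, 0, 0]
    - [0, 0, 0]
    - [0, 0, 0]
    - [0, 0, 0]
    - [0, 0, 0]
    - [0, 0, 0]
    - [0, 0, 0]
    - [0, 0, 0]
    - [0, 0, 0]

```text
time: 2.2
tool_pos: [466.9, -160.1, 359.9]
tcp_rot: [-180.0, 0.0, 108.2]
ft_force: [0.1, -0.5, -0.8]
finger_gap: 0.1
grip_force: 0.0
```

Call:
servo_tool:
  fingers: [0, 0, 0, 0, 0, 0, 0]
  linear:
    - [-0.02, 0, 0.02]
    - [-0.029, 0, 0.05]
    - [-0.029, 0, 0.08]
    - [-0.029, 0, 0.105]
    - [-0.029, 0, 0.12]
    - [-0.029, 0, 0.12]
    - [-0.029, 0, 0.12]
  rotation:
    - [0, 0, 0]
    - [0, 0, 0]
    - [0, 0, 0]
    - [0, 0, 0]
    - [0, 0, 0]
    - [0, 0, 0]
    - [0, 0, 0]

```text
time: 2.9
tool_pos: [476.3, -185.1, 241.2]
tcp_rot: [180.0, 0.0, 108.3]
ft_force: [-0.0, 0.5, -0.0]
finger_gap: -0.3
grip_force: 0.0
```

```bash
python3 - <<'E'
from h import *
s=snap("side");t=snap("top");f=lambda s,y0,x0,k:cv2.resize(cv2.cvtColor(s["frame"],cv2.COLOR_RGB2BGR)[y0:y0+140,x0:x0+100],(400,560),interpolation=cv2.INTER_CUBIC)
cv2.imwrite("pics/m1.png",np.hstack([f(s,180,205,4),f(t,140,285,4)]));q=r.sense();print(q["tool_pos"],q["tcp_rot"],q["time"],q["ft_force"])
E
```

```text
[ 476.87291049 -185.44367551  242.29298975] [1.79881025e+02 1.21930901e-01 1.08324327e+02] 3.0 [ 0.42610719 -0.09919122 -0.46955015]
```

View pics/m1.png

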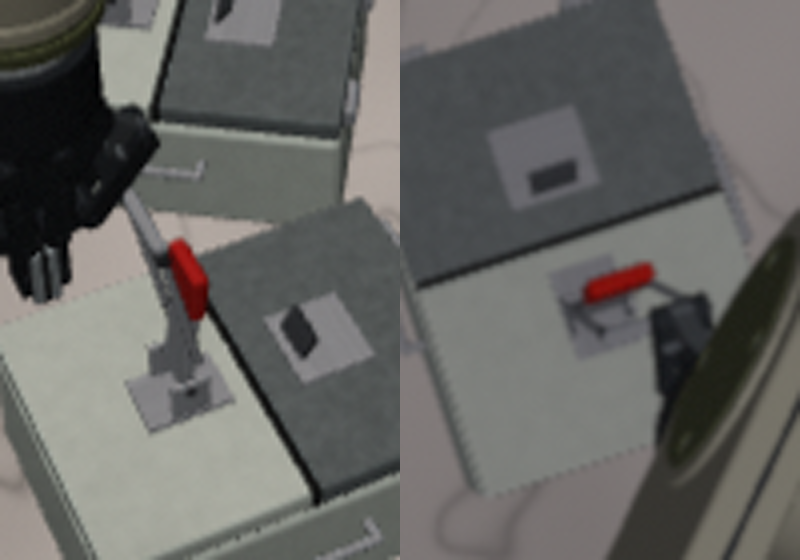

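The fingers stand behind the bar (side crop tip (42,290), bar near (145,220)), in line with it and with the knuckles above it. Next I push towards the keeper.

Call:
servo_tool:
  fingers: [0, 0, 0, 0, 0, 0, 0, 0, 0, 0]
  linear:
    - [0, 0.01, 0]
    - [0, 0.02, 0]
    - [0, 0.03, 0]
    - [0, 0.04, 0]
    - [0, 0.05, 0]
    - [0, 0.06, 0]
    - [0, 0.07, 0]
    - [0, 0.08, 0]
    - [0, 0.09, 0]
    - [0, 0.1, 0]
  rotation:
    - [0, 0, 0]
    - [0, 0, 0]
    - [0, 0, 0]
    - [0, 0, 0]
    - [0, 0, 0]
    - [0, 0, 0]
    - [0, 0, 0]
    - [0, 0, 0]
    - [0, 0, 0]
    - [0, 0, 0]

```text
time: 4.0
tool_pos: [571.7, -153.4, 240.2]
tcp_rot: [-180.0, -0.0, 108.3]
ft_force: [0.7, 0.4, -0.3]
finger_gap: -0.1
grip_force: 0.1
```

```bash
cat > v.py <<'E'
from h import *
import sys
s=snap("side");t=snap("top");f=lambda s,y0,x0:cv2.resize(cv2.cvtColor(s["frame"],cv2.COLOR_RGB2BGR)[y0:y0+140,x0:x0+100],(400,560),interpolation=cv2.INTER_CUBIC)
cv2.imwrite(sys.argv[1],np.hstack([f(s,190,215),f(t,130,280)]));q=r.sense();print(q["tool_pos"],q["time"],q["ft_force"])
E
python3 v.py pics/m2.png
```

```text
[ 571.97008908 -153.14773571  240.19444842] 4.1 [ 0.56255455 -1.20053176 -0.20111451]
```

View pics/m2.png

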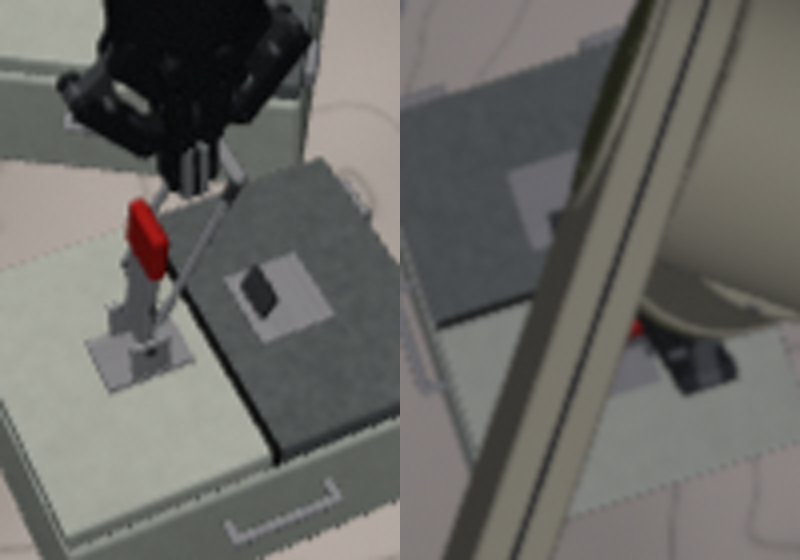

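The bar is swinging over (now at side crop (235,180)) ahead of the fingers, so I carry on.

Call:
servo_tool:
  fingers: [0, 0, 0, 0, 0, 0, 0, 0]
  linear:
    - [0, 0.01, 0]
    - [0, 0.02, 0.005]
    - [0, 0.03, 0.01]
    - [0, 0.035, 0.02]
    - [0, 0.04, 0.03]
    - [0, 0.045, 0.04]
    - [0, 0.045, 0.04]
    - [0, 0.045, 0.04]
  rotation:
    - [0, 0, 0]
    - [0, 0, 0]
    - [0, 0, 0]
    - [0, 0, 0]
    - [0, 0, 0]
    - [0, 0, 0]
    - [0, 0, 0]
    - [0, 0, 0]

```text
time: 4.9
tool_pos: [613.3, -139.4, 199.6]
tcp_rot: [-179.9, -0.0, 108.3]
ft_force: [0.5, -1.2, -0.7]
finger_gap: 0.2
grip_force: 0.0
```

```bash
python3 v.py pics/m3.png
```

```text
[ 613.74655594 -139.74579783  200.82437731] 5.0 [ 0.07778554 -0.17518552  0.53642928]
```

View pics/m3.png

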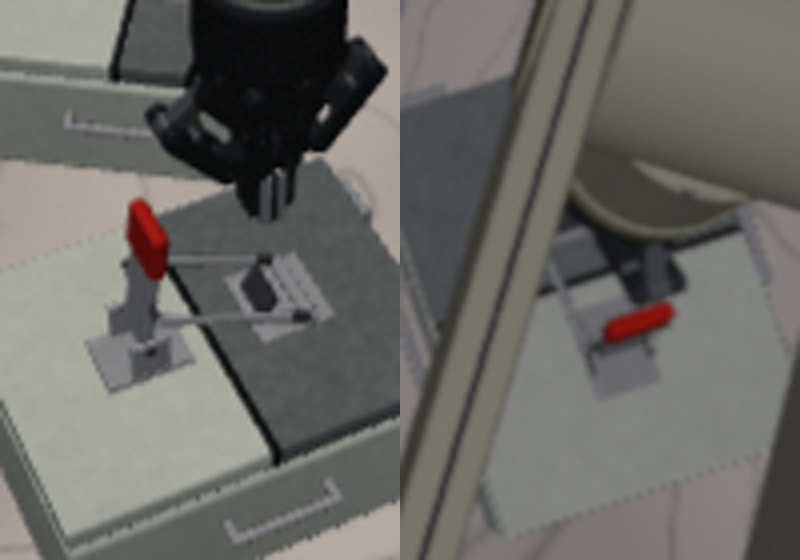

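The bar lies behind the keeper (side crop (265,260) to (300,315), beyond the dark tongue). The next step pushes the lever back.

Call:
servo_tool:
  fingers: [0, 0, 0, 0, 0, 0, 0, 0, 0, 0]
  linear:
    - [0, -0.012, -0.006]
    - [0, -0.026, -0.01]
    - [0, -0.038, -0.011]
    - [0, -0.047, -0.011]
    - [0, -0.055, -0.011]
    - [0, -0.065, -0.01]
    - [0, -0.076, -0.009]
    - [0, -0.085, -0.006]
    - [0, -0.095, -0.002]
    - [0, -0.095, -0.002]
  rotation:
    - [0, 0, 0]
    - [0, 0, 0]
    - [0, 0, 0]
    - [0, 0, 0]
    - [0, 0, 0]
    - [0, 0, 0]
    - [0, 0, 0]
    - [0, 0, 0]
    - [0, 0, 0]
    - [0, 0, 0]

```text
time: 6.0
tool_pos: [521.8, -169.7, 201.2]
tcp_rot: [-179.9, -0.1, 108.3]
ft_force: [0.2, 0.1, -0.9]
finger_gap: -0.2
grip_force: 0.0
```

Call:
servo_tool:
  fingers: [0, 0, 0, 0, 0, 0, 0, 0, 0, 0]
  linear:
    - [0, -0.008, 0.006]
    - [0, -0.017, 0.014]
    - [0, -0.023, 0.022]
    - [0, -0.029, 0.031]
    - [0, -0.034, 0.038]
    - [0, -0.037, 0.044]
    - [0, -0.041, 0.05]
    - [0, -0.044, 0.056]
    - [0, -0.046, 0.059]
    - [0, -0.046, 0.059]
  rotation:
    - [0, 0, 0]
    - [0, 0, 0]
    - [0, 0, 0]
    - [0, 0, 0]
    - [0, 0, 0]
    - [0, 0, 0]
    - [0, 0, 0]
    - [0, 0, 0]
    - [0, 0, 0]
    - [0, 0, 0]

```text
time: 7.0
tool_pos: [481.2, -183.3, 145.6]
tcp_rot: [179.8, 0.0, 108.3]
ft_force: [-1.1, 7.9, 17.3]
finger_gap: 0.2
grip_force: 8.5
```

```bash
python3 v.py pics/m4.png
```

```text
[ 481.171702   -183.26659215  145.60430065] 7.1 [-1.14859845  7.47189551 17.55453679]
```

View pics/m4.png

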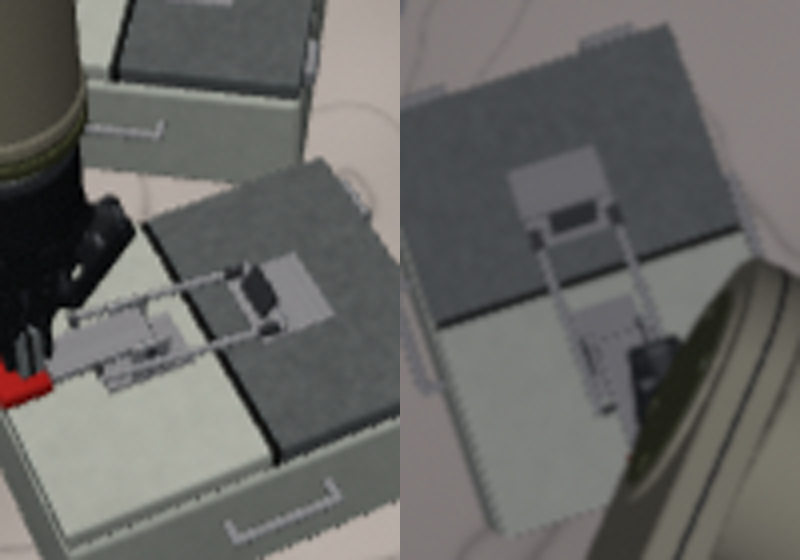

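The lever is down (paddle at side crop (22,385), tip height 127 mm as for flat). The bar ends are at side crop (238,270) and (268,328). I'll lift clear and check the bar against the projected home point.

Call:
servo_tool:
  fingers: [0, 0, 0, 0, 0, 0, 0, 0, 0, 0]
  linear:
    - [0, 0, -0.015]
    - [0, 0, -0.035]
    - [0, 0, -0.06]
    - [0, 0, -0.09]
    - [0, -0.03, -0.12]
    - [0, -0.06, -0.14]
    - [0, -0.09, -0.15]
    - [0, -0.1, -0.15]
    - [0, -0.1, -0.15]
    - [0, -0.1, -0.15]
  rotation:
    - [0, 0, 0]
    - [0, 0, 0]
    - [0, 0, 0]
    - [0, 0, 0]
    - [0, 0, 0]
    - [0, 0, 0]
    - [0, 0, 0]
    - [0, 0, 0]
    - [0, 0, 0]
    - [0, 0, 0]

```text
time: 8.1
tool_pos: [385.0, -215.0, 292.4]
tcp_rot: [-180.0, -0.1, 108.3]
ft_force: [0.5, -0.1, -0.1]
finger_gap: -0.1
grip_force: 0.0
```

```bash
cp v.py v2.py; sed -i 's/190,215/205,195/' v2.py; cat >> v2.py <<'E'
X=np.array([.949,.314,0]);Y=np.array([-.314,.949,0]);P=np.array([542,-163.5,122])
for nm,o in(("bar+",75*X+22*Y),("bar-",75*X-22*Y),("pad",-70*X),("tipC",75*X)):
    p=P+o+np.array([0,0,0 if nm=="pad" else (-1 if nm=="tipC" else -15)])
    print(nm,((proj(s,p)-[195,205])*4).round(),((proj(t,p)-[280,130])*4).round()+[400,0])
E
python3 v2.py pics/m5.png
```

```text
[ 385.21204786 -214.77628952  292.29290387] 8.2 [-0.28022911 -0.04364257 -0.22838152]
bar+ [323. 209.] [529. 225.]
bar- [358. 265.] [607. 199.]
pad [ 94. 311.] [662. 470.]
tipC [341. 221.] [572. 209.]
```

View pics/m5.png

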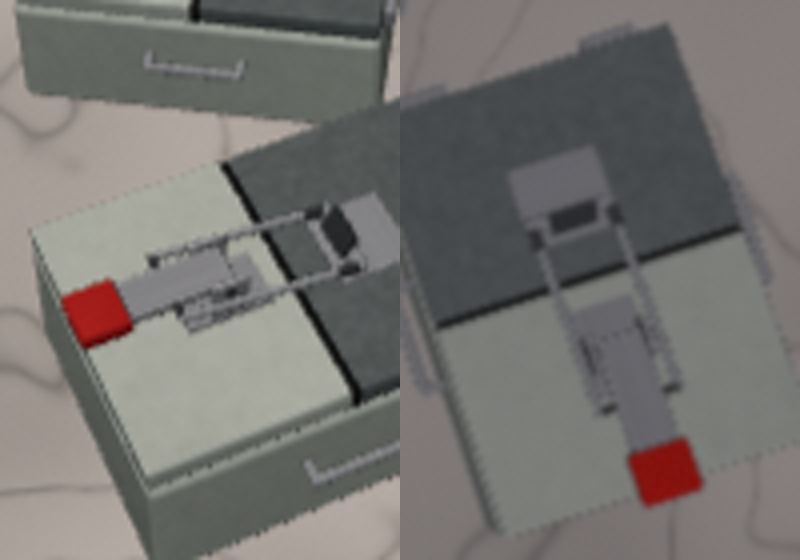

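```bash
python3 - <<'E'
from h import *
g=lambda s,y,x:cv2.resize(cv2.cvtColor(s["frame"],cv2.COLOR_RGB2BGR)[y:y+40,x:x+40],(400,400),interpolation=cv2.INTER_CUBIC)
A=[g(snap("side"),240,262),g(snap("top"),165,302)];cv2.imwrite("pics/m6.png",cv2.convertScaleAbs(np.hstack(A),alpha=1.5))
E
```

```text
(no output)
```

View pics/m6.png

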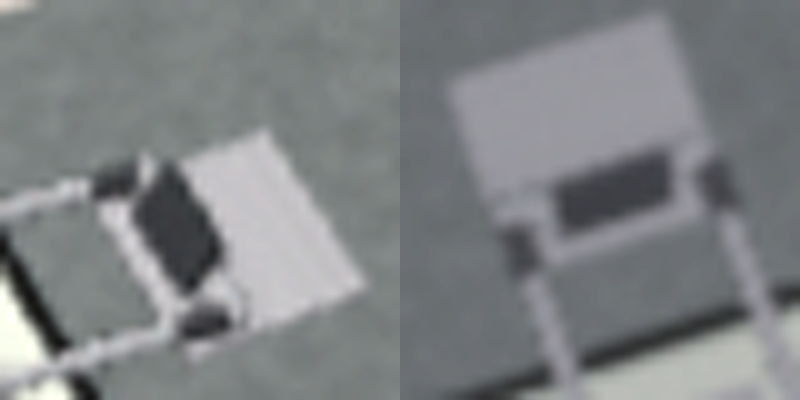

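The zoom shows the bar's light ends just beyond the dark wire sleeves, passing behind and under the tongue (side (150,165) and (235,300)). It is hooked, the lever is flat and the robot is clear.

```bash
python3 -c "
from bench import r
print(r.hand_in())"
```

```text
the job is handed in; nothing more can be done
None
```

I fastened the red latch: its end bar is behind the keeper, the lever lies flat and the gripper is clear. I didn't touch the blue latch, and I handed the job in at about 8 s; no verdict came back.

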